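Present the closed plate at the slanted viewer and set it aside

TASK

Of the two plates on the two-place rack, pick up the closed one (smooth lid, no wells showing) and hold it lid up, flat and centred on the slanted window of the viewer, pressing gently so that the sprung window frame goes about half way in; keep it there steadily for four seconds. Then set it down gently, lid up, level and centred along the empty single cradle and let go. Leave the open plate and everything else on the bench alone.

Things in the scene. Friction and masses are not known exactly. Their poses are not given: they have to be found in the camera images.
- closed_plate: the closed plate: white, 124 x 62 x 20 mm, smooth flat lid with a thin raised border (lid is fixed on), about 0.16 kg. Origin: centre of its underside; x along its length, y across its 62 mm width, z up through the lid. It lies on one of the rack's two beds (which one varies) and overhangs the bed by 9 mm along both long sides, so fingers can reach down past its underside on both sides.
- open_plate: the open plate: same white plastic and same 124 x 62 x 20 mm, but its top shows 3 x 6 round wells. Origin and axes as for the closed plate. It lies on the rack's other bed and stays there.
- plate_rack: low fixed rack with two parallel plate beds, foot 160 x 180 x 6 mm. Origin: centre of its underside; x along the beds. Beds centred at y = +57.5 and -57.5 mm, 44 mm wide, their tops 36 mm above the bench, between end lips 8 mm higher, 135 mm apart.
- single_cradle: fixed single plate bed, foot 160 x 60 x 6 mm, standing to the left of the rack, empty at the start. Same bed as the rack's: 44 mm wide, top 36 mm above the bench, between end lips 8 mm higher and 135 mm apart. Origin: centre of its underside; x along the bed, z up.
- cradle_top (a point): centre of the top face of the single cradle's bed, 36 mm above the bench; axes as the cradle's. The closed plate's underside centre belongs here.
- viewer: plate viewer fixed to the bench right of the rack: foot 150 x 110 x 12 mm, column, narrow white slanted head (112 x 46 mm). On the head a black window frame, 108 x 44 mm, pale pane, white corner marks, facing up and back to the robot; it is sprung, giving 1 mm per newton, 12 mm to its stop (half way in: about 6 N). Origin: under the foot, 10 mm from its centre towards the robot; z up.
- window (a point): point on the window's axis, fixed to the head, 165 mm above the bench; x up the slope along the window (away from the robot), y across, z outward, 35 degrees from vertical, leaning to the robot. The frame is centred on this axis; its untouched face stands 0 to 20 mm behind the point (towards -z), as the stiff focus block is set: no reading tells. Fingers on a plate's long sides pass beside the head.
- small_bottle: bystander: 100 mL bottle, 56 mm wide, 108 mm tall, between rack and viewer. Origin: centre of its underside.
- amber_bottle: bystander: amber bottle with black cap, 60 mm wide, 122 mm tall, between rack and viewer, nearer the robot. Origin: centre of its underside.
- vial_carton: bystander: open carton of vials, 91 x 108 x 67 mm, behind the rack. Origin: centre of its underside.
- filter_carton: bystander: closed carton, 70 x 100 x 45 mm, behind the rack. Origin: centre of its underside.

How it is judged (in metres and radians):
On the way, in this order (a step that is already met when the one before it is completed fails the run):
1. the closed plate is lifted at least 30 mm clear of its bed by the gripper (height (world z) of closed_plate above 0.066 m and contact force between the fingers and closed_plate above 1 N), for 0.2 s.
2. the closed plate is held lid up against the viewer's window for three seconds on end: pressed with 3 to 9 N, centred within 10 mm each way, flat on it and in line with it within 0.12 rad (contact force between closed_plate and viewer between 3 and 9 N and contact force between the fingers and closed_plate above 1 N and angle between closed_plate's own z axis and vertical below 1.2 rad and angle between the z axis of closed_plate and the z axis of window, either way round below 0.12 rad and angle between the x axis of closed_plate and the x axis of window, either way round below 0.12 rad and x of closed_plate in the frame of window between -0.01 and 0.01 m and y of closed_plate in the frame of window between -0.01 and 0.01 m), for 3 s.
At the end, for the whole second after the job is handed in: The closed plate lies lid up and level (within 0.05 rad) on the single cradle, its underside centre within 10 mm of the bed's centre and its length in line with the bed within 0.12 rad, at rest and released (distance between closed_plate and cradle_top below 0.01 m and angle between closed_plate's own z axis and vertical below 0.05 rad and angle between the x axis of closed_plate and the x axis of single_cradle, either way round below 0.12 rad and linear speed of closed_plate below 0.02 m/s and contact force between the fingers and closed_plate below 0.1 N and contact force between closed_plate and single_cradle above 0.3 N); the robot touches nothing.
It fails at once if the closed plate is pressed against the viewer with more than 18 N (contact force between closed_plate and viewer above 18 N).
It fails at once if the closed plate is dropped (moves faster than 0.35 m/s while the fingers do not hold it) (contact force between the fingers and closed_plate below 0.1 N and linear speed of closed_plate above 0.35 m/s).
It fails at once if the open plate is moved by more than 15 mm (distance of open_plate from where it was at the start of the episode above 0.015 m).
It fails at once if a bystander (either bottle or either carton) is moved by more than 20 mm (distance of any of small_bottle, amber_bottle, vial_carton, filter_carton from where it was at the start of the episode above 0.02 m).
It also fails if it takes over 64 s, if anything falls off the work surface, if the arm or the gripper's body presses on something with over 40 N, if the wrist force passes 120 N, or if a joint passes its speed limit or range.

ROBOT

A 6-joint arm with a two-finger parallel gripper is mounted at the origin on a cart in front of the work surface, level with it; the furniture and walls round the work are solid. World frame = base frame: x ahead of the robot, y to its left, z up, the work surface at z = 0. Lengths are in m, angles in degrees, forces in N, time in s.
With the tool pointing down it reaches from about 0.35 to 0.875 m from the base axis. Payload 4.2 kg.
Tool frame: the origin (TCP) lies midway between the tips of the shut fingers; the grasp point (between the pads) lies 19 mm behind it; z points along the fingers, y is the line along which they close (so a half turn about z gives the same grasp; the last joint's range is limited). The gripper opens to 87 mm and grips with 3 to 60 N. Pads are 19 mm wide; open, the fingers measure 117 mm over their backs; the gripper's body (75 mm by 190 mm) begins 51 mm behind the grasp point.
Start: joints at [81.108, 22.042, 0.453, 0, -68.411, -14.817], TCP at [0.251, 0.572, 0.195] pointing down, gripper open.
Joint ranges: [-179.83, 179.83], [-69.29, 118.12], [-61.27, 80.66], [-181.25, 117.63], [-171.15, -9.14], [-177.46, 177.46]. Speed limits (degrees/s): [159.86, 159.86, 180, 180, 180, 180].

INTERFACE

Orientations are given as a 3x3 rotation matrix whose columns are the frame's x, y, z axes.
In Python, from station import sense, capture, camera_params, finish_job gives the robot as it stands.
- The arm moves only by the tool drive_tool, never from a script. Its argument "rows" is a list of rows, each an object of numbers: "tx", "ty", "tz": the shift along the tool's x, y, z in cm; "ax", "ay", "az": the turn, a rotation vector about the tool's x, y, z in rad; "claw": the finger opening in cm, from 0 to 8.7. In form: [{"tx": .., "ty": .., "tz": .., "ax": .., "ay": .., "az": .., "claw": ..}, ...]. A call has 1 to 10 rows; each row shifts and turns the commanded pose from where the row before left it, along the tool's axes as they then stand; what a row does not reach is not made up. A row lasts 1/12 s, in which the tool goes at most 41.7 mm and 7.16 degrees, less where a joint would pass 70% of its speed; a pose out of reach is approached as far as the arm can. A call with a gripper value outside its range is refused whole. The fingers move at their own pace and stop on an object; the grip force is fixed at half the most. Time passes only in rows, so rows that do not move let the fingers close. It gives the time, the measured TCP pose, the force, the opening and the grip force at its end, in the units of the state.
- sense(): the state, without advancing time (a new reading comes with each control period).
- capture(name): name is "scene" or "top" or "wrist"; returns (picture, depth): 384x512x3 uint8, red, green, blue; 384x512 float32, m along the optical axis (not along the pixel's ray), 0 where there is no reading.
- camera_params(name): a dict with "intrinsics" (3x3 intrinsics, pixels), "k1" (the pictures are not rectified: a ray, as slopes to the right and down, at radius r is drawn at 1 + k1 r^2 times it, then the intrinsics apply), "R" (3x3) and "t" (3): a world point X has camera coordinates R X + t; the wrist camera has in their place "tool_from_camera" (4x4, takes a point from camera to tool coordinates, whose origin is the TCP and whose axes are the flange's). Camera axes: x right, y down, z forward; pixel columns grow to the right and rows downward; lengths in m; the calibration is good to about 2 mm. A picture is of the moment at which its call begins: read the wrist's pose just before it. camera_params takes no time and is no camera call.
- finish_job(): hands the job in; it is judged then, once.
The state is a dict: "time_s": time; "joints": joint angles; "joint_velocities": joint speeds; "effort": joint torques, N m; "tcp_pos": TCP position; "ee_rot": TCP orientation; "wrist_force": force on the tool from outside, world axes, zero at the start; "moment": the same for the moment, N m; "gripper_width": opening from 0.0 (shut) to 1.0 (fully open); "gripper_force": force on a finger pad.
Only numpy, scipy, OpenCV 4.12 (cv2) and the standard library are available. Lean on these libraries where they do the work, as an engineer would, in place of code of your own. Each camera call takes 0.05 s, during which the arm holds its last target. There are 200 camera calls.

## Working session

There is one attempt and no reset: what is moved stays moved. The work goes in short steps, Python scripts to look and compute and a tool call to move; the robot and the scene stay as the last step left them, time stands still between calls to the robot, and variables do not carry over. Pictures are saved under pics/ and viewed, at most 10 in all, crops included, and the job is handed in when it is done.

Besides the shell and the picture viewer there is one more tool, called after "Call:" as name(argument=value, ...), one argument or row to a line, values as JSON. drive_tool: Moves the arm, as the interface text tells. Its arguments: {"type":"object","properties":{"rows":{"type":"array"}},"required":["rows"]}

```bash
mkdir -p pics; ls
cat > h.py <<'E'
import numpy as np,cv2
from station import *
def cloud(name,d,s=None):
    p=camera_params(name);K=np.array(p["intrinsics"]);
    v,u=np.mgrid[0:384,0:512]
    pts=np.stack([u,v],-1).reshape(-1,1,2).astype(float)
    n=cv2.undistortPoints(pts,K,np.array([p["k1"],0,0,0.])).reshape(384,512,2)
    c=np.dstack([n*d[...,None],d])
    if name=="wrist":
        T=np.array(p["tool_from_camera"]);w=c@T[:3,:3].T+T[:3,3]
        R=np.array(s["ee_rot"]);w=w@R.T+np.array(s["tcp_pos"])
    else:
        R=np.array(p["R"]);w=(c-np.array(p["t"]))@R
    w[d==0]=np.nan
    return w
E
python3 - <<'E'
from h import *
s=sense();print({k:np.round(v,3).tolist() for k,v in s.items()})
for n in("scene","top"):
    im,d=capture(n);np.savez(n+".npz",im=im,d=d,w=cloud(n,d))
    cv2.imwrite(f"pics/{n}0.png",im[...,::-1])
E
```

```text
pics
{'time_s': 0.0, 'joints': [81.109, 22.091, 0.377, -0.03, -68.411, -14.816], 'joint_velocities': [0.076, -0.001, 0.079, -0.0, -0.035, 0.054], 'effort': [-0.001, -39.067, 18.74, 4.22, 0.011, -0.0], 'tcp_pos': [0.251, 0.572, 0.194], 'ee_rot': [[0.916, -0.402, -0.001], [-0.402, -0.916, -0.002], [0.0, 0.002, -1.0]], 'wrist_force': [0.075, 0.024, 0.269], 'moment': [0.018, -0.001, 0.021], 'gripper_force': 0.0, 'gripper_width': 1.002}
```

View pics/top0.png

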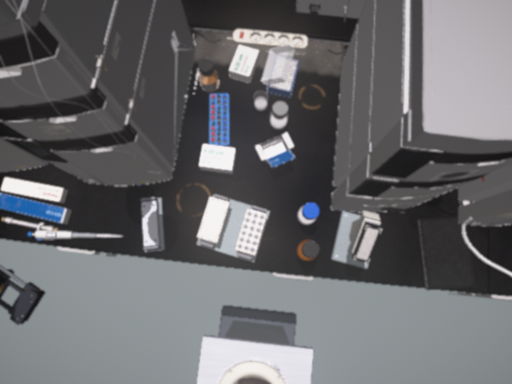

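View pics/scene0.png

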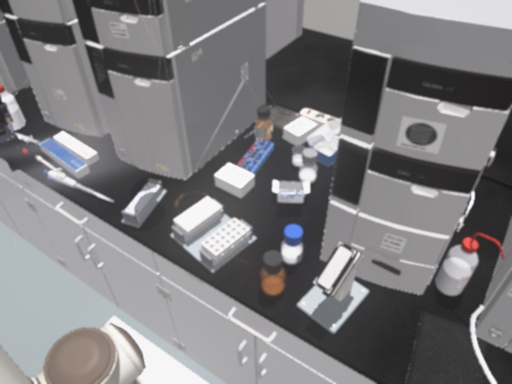

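The top view shows the closed plate at (213,221), the open one at (252,233), the cradle at (151,224) and the viewer head at (367,240). I'll measure these from the depth.

```bash
cat > m.py <<'E'
from h import *
def rect(P,nm):
    (c,sz,a)=cv2.minAreaRect((P[:,:2]*1000).astype(np.float32))
    b=cv2.boxPoints((c,sz,a));e=[b[1]-b[0],b[2]-b[1]];e=max(e,key=np.linalg.norm)
    yaw=np.degrees(np.arctan2(e[1],e[0]));yaw=(yaw+90)%180-90
    print(nm,len(P),np.round(c,1),np.round(sz,1),"yaw",round(yaw,1),"z",np.round(np.percentile(P[:,2],[5,50,95])*1000,1))
E
python3 - <<'E'
from m import *
for n,boxes in {"top":dict(closed=(192,190,232,250),open=(230,200,275,262),cradle=(135,190,170,255),viewer=(330,205,385,272)),
 "scene":dict(closed=(168,190,230,240),open=(195,212,258,268),cradle=(115,172,172,228),viewer=(295,235,372,330))}.items():
    f=np.load(n+".npz");w=f["w"];im=f["im"]
    for k,(a,b,c,d) in boxes.items():
        P=w[b:d,a:c].reshape(-1,3);C=im[b:d,a:c].reshape(-1,3).astype(float)
        ok=np.isfinite(P[:,0]);P=P[ok];C=C[ok]
        if k in("closed","open"): m=(P[:,2]>.048)&(P[:,2]<.068);
        elif k=="cradle": m=(P[:,2]>.025)&(P[:,2]<.06)
        else: m=P[:,2]>.1
        rect(P[m],n+" "+k)
        if k=="viewer":
            Q=P[m];cen=np.median(Q,0)
            Q=Q[np.linalg.norm(Q-cen,axis=1)<.05];cen=Q.mean(0)
            nn=np.linalg.svd(Q-cen)[2][2];print(cen,nn*np.sign(nn[2]),np.degrees(np.arccos(abs(nn[2]))))
            m=(P[:,2]>.003)&(P[:,2]<.02);rect(P[m],"foot")
        if k=="cradle": m=(P[:,2]>.003)&(P[:,2]<.1);rect(P[m],"cradle all")
E
```

```text
top closed 915 [480.  165.9] [ 62.2 144.6] yaw -9.9 z [52.4 55.9 59.3]
top open 865 [451.7  55.4] [ 58.6 133.4] yaw -9.6 z [53.5 56.6 59.6]
top cradle 808 [451.5 350.7] [152.6  46.4] yaw 13.0 z [32.1 36.5 44.4]
cradle all 1190 [458.1 354.3] [197.8 104.8] yaw 10.0 z [ 3.6 34.9 43.4]
top viewer 1229 [ 479.3 -259.2] [157.  105.3] yaw 3.8 z [109.1 151.9 186.8]
[ 0.4705264  -0.24729328  0.16165692] [-0.09336494  0.82509656  0.55722406] 56.13596046331495
foot 1033 [ 475.1 -263.2] [192.8 164.8] yaw 3.9 z [ 3.5 12.4 16.4]
scene closed 1000 [468.9 116.7] [160.  125.1] yaw 79.5 z [50.3 53.1 55.7]
scene open 1015 [454.7 101.4] [154.6 133.5] yaw 80.5 z [50.  53.4 56.3]
scene cradle 695 [473.8 356.7] [208.   49.2] yaw 12.0 z [27.3 33.9 41.6]
cradle all 1081 [466.7 371.1] [216.7 153.1] yaw 34.7 z [ 4.5 32.  40.1]
scene viewer 2059 [ 493.2 -196.7] [170.2 164.9] yaw 78.5 z [106.6 143.8 182.8]
[ 0.46135107 -0.25678831  0.15711241] [-0.43504574 -0.77197463  0.46345482] 62.38973386617592
foot 1878 [ 470.5 -219.5] [193.8 183.6] yaw 89.1 z [ 6.8 10.4 13.8]
```

```bash
cat > g.py <<'E'
from h import *
from scipy.linalg import fractional_matrix_power as fmp
from scipy.spatial.transform import Rotation as Ro
def T(R,p):
    M=np.eye(4);M[:3,:3]=R;M[:3,3]=p;return M
def down(yaw):
    c,s=np.cos(np.radians(yaw)),np.sin(np.radians(yaw))
    return np.array([[c,s,0],[s,-c,0],[0,0,-1.]])
def go(R,p,N=10,s=None):
    "per-row values (cm, rad) for N equal rows from the sensed pose"
    s=s or sense();A=T(np.array(s["ee_rot"]),s["tcp_pos"]);D=np.linalg.inv(A)@T(R,p)
    d=np.real(fmp(D,1/N));a=Ro.from_matrix(d[:3,:3]).as_rotvec()
    print("N",N,"t",np.round(d[:3,3]*100,3),"a",np.round(a,4),"| per-row mm",round(np.linalg.norm(d[:3,3])*1000,1),"deg",round(np.degrees(np.linalg.norm(a)),2))
E
python3 - <<'E'
from g import *
print(np.round(camera_params("wrist")["tool_from_camera"],3).tolist(),np.round(camera_params("wrist")["intrinsics"],0).tolist())
go(down(13),[.43,.32,.32],10)
E
```

```text
[[-0.0, -0.968, -0.249, 0.068], [1.0, -0.001, 0.0, 0.0], [-0.0, -0.249, 0.968, -0.189], [0.0, 0.0, 0.0, 1.0]] [[270.0, 0.0, 253.0], [0.0, 270.0, 189.0], [0.0, 0.0, 1.0]]
N 10 t [ 2.126  2.314 -1.256] a [ 0.0002  0.0001 -0.0641] | per-row mm 33.8 deg 3.67
```

Call:
drive_tool(
  rows=[
    {"tx": 2.1,"ty": 2.3,"tz": -1.25,"az": -0.064},
    {"tx": 2.1,"ty": 2.3,"tz": -1.25,"az": -0.064},
    {"tx": 2.1,"ty": 2.3,"tz": -1.25,"az": -0.064},
    {"tx": 2.1,"ty": 2.3,"tz": -1.25,"az": -0.064},
    {"tx": 2.1,"ty": 2.3,"tz": -1.25,"az": -0.064},
    {"tx": 2.1,"ty": 2.3,"tz": -1.25,"az": -0.064},
    {"tx": 2.1,"ty": 2.3,"tz": -1.25,"az": -0.064},
    {"tx": 2.1,"ty": 2.3,"tz": -1.25,"az": -0.064},
    {"tx": 2.1,"ty": 2.3,"tz": -1.25,"az": -0.064},
    {"tx": 2.1,"ty": 2.3,"tz": -1.25,"az": -0.064},
  ],
)

```text
invalid input at $.rows[0]: expected keys tx, ty, tz, ax, ay, az, claw
```

```bash
cat > look.py <<'E'
import sys
from g import *
s=sense();im,d=capture("wrist");np.savez(sys.argv[1]+".npz",im=im,d=d,w=cloud("wrist",d,s))
cv2.imwrite(f"pics/{sys.argv[1]}.png",im[...,::-1]);print(s["time_s"],np.round(s["tcp_pos"],4),np.round(s["ee_rot"],3).tolist(),np.round(s["wrist_force"],2))
E
python3 look.py w1
```

```text
0.1 [0.251  0.5717 0.1942] [[0.916, -0.402, -0.001], [-0.402, -0.916, -0.002], [0.0, 0.002, -1.0]] [-0.56 -0.05  0.08]
```

View pics/w1.png

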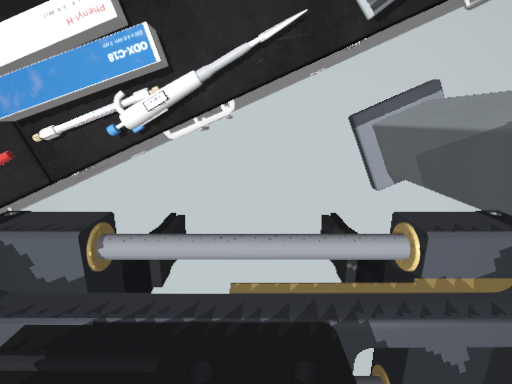

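This view is the start pose: the pipette and cart, with the gripper filling the rows below about 210. The useful view lies ahead of the tool in +x, so I'll move to a spot behind the cradle and rack.

Run:
```python
from g import *
go(down(0),[.33,.25,.30],10)
```

```text
N 10 t [ 1.506  2.979 -1.054] a [ 0.0002  0.     -0.0414] | per-row mm 35.0 deg 2.37
```

Call:
drive_tool(
  rows=[
    {"tx": 1.506,"ty": 2.979,"tz": -1.054,"ax": 0,"ay": 0,"az": -0.0414,"claw": 8.7},
    {"tx": 1.506,"ty": 2.979,"tz": -1.054,"ax": 0,"ay": 0,"az": -0.0414,"claw": 8.7},
    {"tx": 1.506,"ty": 2.979,"tz": -1.054,"ax": 0,"ay": 0,"az": -0.0414,"claw": 8.7},
    {"tx": 1.506,"ty": 2.979,"tz": -1.054,"ax": 0,"ay": 0,"az": -0.0414,"claw": 8.7},
    {"tx": 1.506,"ty": 2.979,"tz": -1.054,"ax": 0,"ay": 0,"az": -0.0414,"claw": 8.7},
    {"tx": 1.506,"ty": 2.979,"tz": -1.054,"ax": 0,"ay": 0,"az": -0.0414,"claw": 8.7},
    {"tx": 1.506,"ty": 2.979,"tz": -1.054,"ax": 0,"ay": 0,"az": -0.0414,"claw": 8.7},
    {"tx": 1.506,"ty": 2.979,"tz": -1.054,"ax": 0,"ay": 0,"az": -0.0414,"claw": 8.7},
    {"tx": 1.506,"ty": 2.979,"tz": -1.054,"ax": 0,"ay": 0,"az": -0.0414,"claw": 8.7},
    {"tx": 0,"ty": 0,"tz": 0,"ax": 0,"ay": 0,"az": 0,"claw": 8.7},
  ],
)

```text
time_s: 0.98
tcp_pos: [0.3177, 0.2773, 0.2926]
ee_rot: [[0.999, -0.043, 0.003], [-0.043, -0.999, 0.003], [0.003, -0.003, -1.0]]
wrist_force: [0.4, 0.2, 0.7]
gripper_width: 1.001
gripper_force: 0.0
```

```bash
python3 look.py w2
```

```text
0.9833 [0.3177 0.2773 0.2926] [[0.999, -0.043, 0.003], [-0.043, -0.999, 0.003], [0.003, -0.003, -1.0]] [0.42 0.19 0.67]
```

View pics/w2.png

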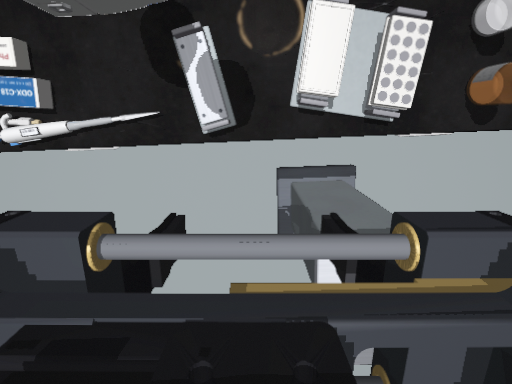

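The wrist view has the whole cradle at (175–235, 22–132). The closed plate is at (300–355, 0–105), cut off at the top edge.

Run:
```python
from m import *
from g import *
f=np.load("w2.npz");w=f["w"];im=f["im"]
P=w[10:145,150:260].reshape(-1,3);P=P[np.isfinite(P[:,0])]
for lo,hi in((.028,.06),(.028,.0395),(.0405,.06),(.003,.012)):
    rect(P[(P[:,2]>lo)&(P[:,2]<hi)],f"cradle {lo}")
P=w[0:115,285:365].reshape(-1,3);P=P[np.isfinite(P[:,0])]
rect(P[(P[:,2]>.050)&(P[:,2]<.068)],"closed")
P=w[0:125,360:440].reshape(-1,3);P=P[np.isfinite(P[:,0])]
rect(P[(P[:,2]>.050)&(P[:,2]<.068)],"open")
go(down(-10),[.40,.16,.25],5)
```

```text
cradle 0.028 2952 [451.3 351.7] [151.8  45.3] yaw 12.5 z [33.7 35.5 43.1]
cradle 0.028 2614 [449.7 351.5] [148.4  44.4] yaw 13.0 z [33.6 35.3 36.8]
cradle 0.0405 327 [451.2 350.9] [151.   43.4] yaw 12.6 z [41.2 43.  44.5]
cradle 0.003 772 [456.9 326.8] [160.3 111.1] yaw 12.9 z [3.7 5.2 7.1]
closed 3909 [480.5 165.4] [ 61.7 122.8] yaw -9.6 z [52.9 54.4 56.1]
open 3577 [457.3  53.7] [ 59.1 119.5] yaw -9.7 z [53.3 55.1 56.6]
N 5 t [1.879 2.213 0.827] a [-0.0006 -0.0003  0.026 ] | per-row mm 30.2 deg 1.49
```

Run:
```python
from g import *
s=sense()
go(down(-8),[.40,.03,.32],7)
s2=dict(s);s2["tcp_pos"]=[.40,.03,.32];s2["ee_rot"]=down(-8)
go(down(-20),[.32,-.20,.33],7,s2)
```

```text
N 7 t [ 1.483  3.445 -0.413] a [-0.0004 -0.0002  0.0136] | per-row mm 37.7 deg 0.78
N 7 t [-0.366  3.466 -0.143] a [0.     0.     0.0299] | per-row mm 34.9 deg 1.71
```

Call:
drive_tool(
  rows=[
    {"tx": 1.48,"ty": 3.44,"tz": -0.41,"ax": 0,"ay": 0,"az": 0.0136,"claw": 8.7},
    {"tx": 1.48,"ty": 3.44,"tz": -0.41,"ax": 0,"ay": 0,"az": 0.0136,"claw": 8.7},
    {"tx": 1.48,"ty": 3.44,"tz": -0.41,"ax": 0,"ay": 0,"az": 0.0136,"claw": 8.7},
    {"tx": 1.48,"ty": 3.44,"tz": -0.41,"ax": 0,"ay": 0,"az": 0.0136,"claw": 8.7},
    {"tx": 1.48,"ty": 3.44,"tz": -0.41,"ax": 0,"ay": 0,"az": 0.0136,"claw": 8.7},
    {"tx": 1.48,"ty": 3.44,"tz": -0.41,"ax": 0,"ay": 0,"az": 0.0136,"claw": 8.7},
    {"tx": 1.48,"ty": 3.44,"tz": -0.41,"ax": 0,"ay": 0,"az": 0.0136,"claw": 8.7},
  ],
)

```text
time_s: 1.62
tcp_pos: [0.4001, 0.0314, 0.3184]
ee_rot: [[0.991, -0.136, -0.001], [-0.136, -0.991, 0.0], [-0.001, -0.0, -1.0]]
wrist_force: [1.4, 0.7, 0.3]
gripper_width: 0.997
gripper_force: 0.0
```

Call:
drive_tool(
  rows=[
    {"tx": -0.36,"ty": 3.46,"tz": -0.14,"ax": 0,"ay": 0,"az": 0.03,"claw": 8.7},
    {"tx": -0.36,"ty": 3.46,"tz": -0.14,"ax": 0,"ay": 0,"az": 0.03,"claw": 8.7},
    {"tx": -0.36,"ty": 3.46,"tz": -0.14,"ax": 0,"ay": 0,"az": 0.03,"claw": 8.7},
    {"tx": -0.36,"ty": 3.46,"tz": -0.14,"ax": 0,"ay": 0,"az": 0.03,"claw": 8.7},
    {"tx": -0.36,"ty": 3.46,"tz": -0.14,"ax": 0,"ay": 0,"az": 0.03,"claw": 8.7},
    {"tx": -0.36,"ty": 3.46,"tz": -0.14,"ax": 0,"ay": 0,"az": 0.03,"claw": 8.7},
    {"tx": -0.36,"ty": 3.46,"tz": -0.14,"ax": 0,"ay": 0,"az": 0.03,"claw": 8.7},
    {"tx": 0,"ty": 0,"tz": 0,"ax": 0,"ay": 0,"az": 0,"claw": 8.7},
    {"tx": 0,"ty": 0,"tz": 0,"ax": 0,"ay": 0,"az": 0,"claw": 8.7},
  ],
)

```text
time_s: 2.37
tcp_pos: [0.3208, -0.1984, 0.3278]
ee_rot: [[0.939, -0.343, -0.001], [-0.343, -0.939, 0.001], [-0.001, -0.0, -1.0]]
wrist_force: [0.5, -0.2, -0.1]
gripper_width: 0.999
gripper_force: 0.0
```

```bash
python3 look.py w3
```

```text
2.3667 [ 0.3208 -0.1984  0.3278] [[0.939, -0.343, -0.001], [-0.343, -0.939, 0.001], [-0.001, -0.0, -1.0]] [ 0.49 -0.19 -0.06]
```

View pics/w3.png

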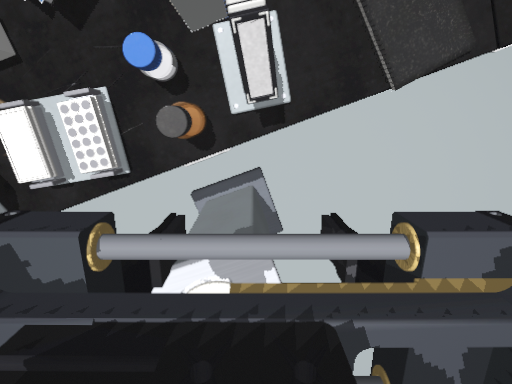

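The window shows well: the black frame with its pale pane spans (233–280, 12–108), on the grey foot. Next I'll fit the plane.

Run:
```python
from m import *
f=np.load("w3.npz");w=f["w"];im=f["im"].astype(int)
sub=w[0:125,205:300];P=sub.reshape(-1,3);C=im[0:125,205:300].reshape(-1,3)
ok=np.isfinite(P[:,0]);P=P[ok];C=C[ok]
F=P[(P[:,2]>.004)&(P[:,2]<.02)];rect(F,"foot")
m=(P[:,2]>.09);H=P[m];CH=C[m]
# robust plane
Q=H
for i in range(6):
    c=Q.mean(0);n=np.linalg.svd(Q-c,full_matrices=0)[2][2];n*=np.sign(n[2]);r=(H-c)@n;Q=H[abs(r)<(.01 if i<3 else .004)]
az=np.degrees(np.arctan2(n[1],n[0]))
print("plane",c,n,"tilt",np.degrees(np.arccos(n[2])),"az",az,len(Q),len(H),"res",np.percentile((Q-c)@n,[5,50,95]))
in_=abs((H-c)@n)<.005
yx=np.array([-n[0],-n[1],0]);yx/=np.linalg.norm(yx)
y=np.array([-yx[1],yx[0],0]);x=np.cross(y,n)
for nm,S in (("all",in_),("black",in_&(CH.sum(1)<180)),("pale",in_&(CH.min(1)>120))):
    L=np.c_[(H[S]-c)@x,(H[S]-c)@y]
    (cc,sz,a)=cv2.minAreaRect((L*1000).astype(np.float32));print(nm,S.sum(),np.round(cc,1),np.round(sz,1),round(a,1),"world",c+x*cc[0]/1000+y*cc[1]/1000)
np.savez("v.npz",c=c,x=x,y=y,n=n)
```

```text
foot 2744 [ 474.8 -228.3] [160.  160.9] yaw -8.8 z [ 9.2 11.2 13. ]
plane [ 0.45390623 -0.25032604  0.16220003] [-0.56404083  0.08707482  0.82114305] tilt 34.80061811511167 az 171.22413879450775 3332 3891 res [-1.83861605e-03 -9.50273859e-05  2.06663982e-03]
all 3342 [-7.2  0. ] [ 44.2 108.9] 89.9 world [ 0.44810427 -0.24939383  0.15811583]
black 899 [-6.7 -0.2] [108.1  43.3] 0.5 world [ 0.44848326 -0.24964103  0.15840237]
pale 2147 [-7.9  0.1] [ 43.5 106.7] 89.4 world [ 0.4475177  -0.24921066  0.15769349]
```

Run:
```python
from g import *
s=sense()
go(down(-9.6),[.39,.0,.28],6)
s2=dict(s);s2["tcp_pos"]=[.39,.0,.28];s2["ee_rot"]=down(-9.6)
go(down(-9.6),[.36,.186,.24],6,s2)
```

```text
N 6 t [ 0.218 -3.484  0.798] a [-0.0001  0.0002 -0.03  ] | per-row mm 35.8 deg 1.72
N 6 t [-1.01  -2.973  0.667] a [ 0.  0. -0.] | per-row mm 32.1 deg 0.0
```

Call:
drive_tool(
  rows=[
    {"tx": 0.22,"ty": -3.48,"tz": 0.8,"ax": 0,"ay": 0,"az": -0.03,"claw": 8.7},
    {"tx": 0.22,"ty": -3.48,"tz": 0.8,"ax": 0,"ay": 0,"az": -0.03,"claw": 8.7},
    {"tx": 0.22,"ty": -3.48,"tz": 0.8,"ax": 0,"ay": 0,"az": -0.03,"claw": 8.7},
    {"tx": 0.22,"ty": -3.48,"tz": 0.8,"ax": 0,"ay": 0,"az": -0.03,"claw": 8.7},
    {"tx": 0.22,"ty": -3.48,"tz": 0.8,"ax": 0,"ay": 0,"az": -0.03,"claw": 8.7},
    {"tx": 0.22,"ty": -3.48,"tz": 0.8,"ax": 0,"ay": 0,"az": -0.03,"claw": 8.7},
  ],
)

```text
time_s: 2.92
tcp_pos: [0.3899, 0.0034, 0.2799]
ee_rot: [[0.987, -0.16, -0.0], [-0.16, -0.987, 0.0], [-0.0, -0.0, -1.0]]
wrist_force: [0.8, 0.1, 0.7]
gripper_width: 1.002
gripper_force: 0.0
```

Call:
drive_tool(
  rows=[
    {"tx": -1.0,"ty": -2.97,"tz": 0.67,"ax": 0,"ay": 0,"az": 0,"claw": 8.7},
    {"tx": -1.0,"ty": -2.97,"tz": 0.67,"ax": 0,"ay": 0,"az": 0,"claw": 8.7},
    {"tx": -1.0,"ty": -2.97,"tz": 0.67,"ax": 0,"ay": 0,"az": 0,"claw": 8.7},
    {"tx": -1.0,"ty": -2.97,"tz": 0.67,"ax": 0,"ay": 0,"az": 0,"claw": 8.7},
    {"tx": -1.0,"ty": -2.97,"tz": 0.67,"ax": 0,"ay": 0,"az": 0,"claw": 8.7},
    {"tx": -1.0,"ty": -2.97,"tz": 0.67,"ax": 0,"ay": 0,"az": 0,"claw": 8.7},
    {"tx": 0,"ty": 0,"tz": 0,"ax": 0,"ay": 0,"az": 0,"claw": 8.7},
    {"tx": 0,"ty": 0,"tz": 0,"ax": 0,"ay": 0,"az": 0,"claw": 8.7},
  ],
)

```text
time_s: 3.58
tcp_pos: [0.3588, 0.1879, 0.2394]
ee_rot: [[0.987, -0.159, -0.002], [-0.159, -0.987, -0.002], [-0.001, 0.002, -1.0]]
wrist_force: [0.1, -0.6, 0.3]
gripper_width: 1.0
gripper_force: 0.0
```

```bash
python3 look.py w4
python3 - <<'E'
from m import *
f=np.load("w4.npz");w=f["w"][:200].reshape(-1,3)
d=w-np.array([.48,.1655,.055]);k=(abs(d[:,0])<.1)&(abs(d[:,1])<.055)&(abs(d[:,2])<.012)&np.isfinite(d[:,0])&(w[:,2]>.049)
rect(w[k],"closed")
E
```

```text
3.5833 [0.3588 0.1879 0.2394] [[0.987, -0.159, -0.002], [-0.159, -0.987, -0.002], [-0.001, 0.002, -1.0]] [ 0.08 -0.59  0.31]
closed 4803 [481.2 165.3] [ 61.1 123.9] yaw -9.7 z [53.  54.5 56.1]
```

View pics/w4.png

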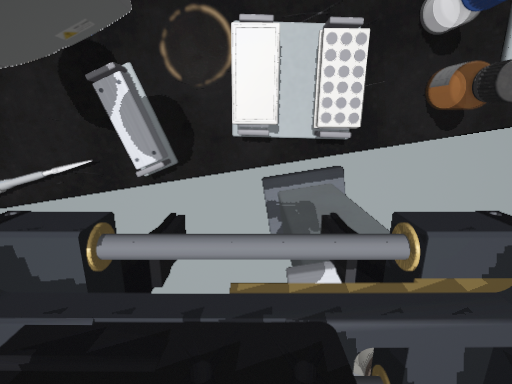

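The closed plate's lid spans (232–278, 25–127), between its end lips, and the measurement repeats: (481, 165) mm at yaw −9.7°.

Run:
```python
from g import *
s=sense()
go(down(-9.7),[.4812,.1653,.11],6)
s2=dict(s);s2["tcp_pos"]=[.4812,.1653,.11];s2["ee_rot"]=down(-9.7)
go(down(-9.7),[.4812,.1653,.027],5,s2)
```

```text
N 6 t [2.067 0.021 2.163] a [0.0002 0.0001 0.0012] | per-row mm 29.9 deg 0.07
N 5 t [0.   0.   1.66] a [0. 0. 0.] | per-row mm 16.6 deg 0.0
```

Call:
drive_tool(
  rows=[
    {"tx": 2.07,"ty": 0.02,"tz": 2.16,"ax": 0,"ay": 0,"az": 0.0012,"claw": 8.7},
    {"tx": 2.07,"ty": 0.02,"tz": 2.16,"ax": 0,"ay": 0,"az": 0.0012,"claw": 8.7},
    {"tx": 2.07,"ty": 0.02,"tz": 2.16,"ax": 0,"ay": 0,"az": 0.0012,"claw": 8.7},
    {"tx": 2.07,"ty": 0.02,"tz": 2.16,"ax": 0,"ay": 0,"az": 0.0012,"claw": 8.7},
    {"tx": 2.07,"ty": 0.02,"tz": 2.16,"ax": 0,"ay": 0,"az": 0.0012,"claw": 8.7},
    {"tx": 2.07,"ty": 0.02,"tz": 2.16,"ax": 0,"ay": 0,"az": 0.0012,"claw": 8.7},
    {"tx": 0,"ty": 0,"tz": 0,"ax": 0,"ay": 0,"az": 0,"claw": 8.7},
    {"tx": 0,"ty": 0,"tz": 0,"ax": 0,"ay": 0,"az": 0,"claw": 8.7},
  ],
)

```text
time_s: 4.3
tcp_pos: [0.4821, 0.1621, 0.1093]
ee_rot: [[0.985, -0.175, -0.003], [-0.175, -0.985, -0.002], [-0.003, 0.003, -1.0]]
wrist_force: [-0.5, 0.7, -0.3]
gripper_width: 1.004
gripper_force: 0.0
```

Call:
drive_tool(
  rows=[
    {"tx": 0,"ty": 0,"tz": 1.66,"ax": 0,"ay": 0,"az": 0,"claw": 8.7},
    {"tx": 0,"ty": 0,"tz": 1.66,"ax": 0,"ay": 0,"az": 0,"claw": 8.7},
    {"tx": 0,"ty": 0,"tz": 1.66,"ax": 0,"ay": 0,"az": 0,"claw": 8.7},
    {"tx": 0,"ty": 0,"tz": 1.66,"ax": 0,"ay": 0,"az": 0,"claw": 8.7},
    {"tx": 0,"ty": 0,"tz": 1.66,"ax": 0,"ay": 0,"az": 0,"claw": 8.7},
    {"tx": 0,"ty": 0,"tz": 0,"ax": 0,"ay": 0,"az": 0,"claw": 8.7},
    {"tx": 0,"ty": 0,"tz": 0,"ax": 0,"ay": 0,"az": 0,"claw": 8.7},
  ],
)

```text
time_s: 4.88
tcp_pos: [0.4822, 0.1635, 0.0287]
ee_rot: [[0.985, -0.172, 0.001], [-0.172, -0.985, 0.0], [0.001, -0.0, -1.0]]
wrist_force: [1.3, -0.4, 0.6]
gripper_width: 0.999
gripper_force: 0.0
```

Call:
drive_tool(
  rows=[
    {"tx": -0.1,"ty": -0.18,"tz": 0.1,"ax": 0,"ay": 0,"az": 0,"claw": 8.7},
    {"tx": 0,"ty": 0,"tz": 0,"ax": 0,"ay": 0,"az": 0,"claw": 7.0},
    {"tx": 0,"ty": 0,"tz": 0,"ax": 0,"ay": 0,"az": 0,"claw": 6.5},
    {"tx": 0,"ty": 0,"tz": 0,"ax": 0,"ay": 0,"az": 0,"claw": 5.5},
    {"tx": 0,"ty": 0,"tz": 0,"ax": 0,"ay": 0,"az": 0,"claw": 5.5},
    {"tx": 0,"ty": 0,"tz": 0,"ax": 0,"ay": 0,"az": 0,"claw": 5.5},
    {"tx": 0,"ty": 0,"tz": 0,"ax": 0,"ay": 0,"az": 0,"claw": 5.5},
    {"tx": 0,"ty": 0,"tz": 0,"ax": 0,"ay": 0,"az": 0,"claw": 5.5},
  ],
)

```text
time_s: 5.55
tcp_pos: [0.4818, 0.1653, 0.027]
ee_rot: [[0.985, -0.173, 0.0], [-0.173, -0.985, 0.0], [0.0, -0.0, -1.0]]
wrist_force: [-0.9, 0.1, 3.4]
gripper_width: 0.698
gripper_force: 30.0
```

Call:
drive_tool(
  rows=[
    {"tx": 0,"ty": 0,"tz": -0.5,"ax": 0,"ay": 0,"az": 0,"claw": 5.5},
    {"tx": 0,"ty": 0,"tz": -1.5,"ax": 0,"ay": 0,"az": 0,"claw": 5.5},
    {"tx": 0,"ty": 0,"tz": -2,"ax": 0,"ay": 0,"az": 0,"claw": 5.5},
    {"tx": 0,"ty": 0,"tz": -2.5,"ax": 0,"ay": 0,"az": 0,"claw": 5.5},
    {"tx": 0,"ty": 0,"tz": -2.5,"ax": 0,"ay": 0,"az": 0,"claw": 5.5},
    {"tx": 0,"ty": 0,"tz": -2.5,"ax": 0,"ay": 0,"az": 0,"claw": 5.5},
    {"tx": 0,"ty": 0,"tz": -2.5,"ax": 0,"ay": 0,"az": 0,"claw": 5.5},
    {"tx": 0,"ty": 0,"tz": -2.5,"ax": 0,"ay": 0,"az": 0,"claw": 5.5},
    {"tx": 0,"ty": 0,"tz": -2.5,"ax": 0,"ay": 0,"az": 0,"claw": 5.5},
    {"tx": 0,"ty": 0,"tz": -1,"ax": 0,"ay": 0,"az": 0,"claw": 5.5},
  ],
)

```text
time_s: 6.38
tcp_pos: [0.4829, 0.1658, 0.2303]
ee_rot: [[0.985, -0.172, 0.005], [-0.172, -0.985, 0.003], [0.005, -0.004, -1.0]]
wrist_force: [0.9, 0.4, -0.2]
gripper_width: 0.694
gripper_force: 30.0
```

```bash
cat >> g.py <<'E'
v=np.load("v.npz")
wx,wy,wn=v["x"],v["y"],v["n"]
fc=np.array([.4483,-.2494,.1583])   # window face centre
RW=np.c_[wx,-wy,-wn]               # tool at the window
# plate underside centre = TCP - 9 mm along tool z (measured when gripped: TCP z .027, bed .036)
def wpos(gap): return fc+wn*(gap-.009)
E
python3 - <<'E'
from g import *
s=sense();print(np.round(s["tcp_pos"],4),np.round(s["wrist_force"],2))
print(np.round(RW,3).tolist(),wpos(.05))
a=np.array([.42,.0,.26]);go(down(-9),a,6)
s2=dict(s);s2["tcp_pos"]=a;s2["ee_rot"]=down(-9)
go(RW,wpos(.06),9,s2)
E
```

```text
[0.4829 0.1658 0.2303] [ 0.93  0.41 -0.17]
[[0.812, -0.153, 0.564], [-0.125, -0.988, -0.087], [0.571, -0.0, -0.821]] [ 0.42517433 -0.24582993  0.19196687]
N 6 t [-0.575  2.899 -0.503] a [-0.0006 -0.0008 -0.0027] | per-row mm 30.0 deg 0.16
N 9 t [0.227 2.69  0.763] a [ 0.0001  0.0675 -0.0004] | per-row mm 28.1 deg 3.87
```

Call:
drive_tool(
  rows=[
    {"tx": -0.57,"ty": 2.9,"tz": -0.5,"ax": 0,"ay": -0.001,"az": -0.0027,"claw": 5.5},
    {"tx": -0.57,"ty": 2.9,"tz": -0.5,"ax": 0,"ay": -0.001,"az": -0.0027,"claw": 5.5},
    {"tx": -0.57,"ty": 2.9,"tz": -0.5,"ax": 0,"ay": -0.001,"az": -0.0027,"claw": 5.5},
    {"tx": -0.57,"ty": 2.9,"tz": -0.5,"ax": 0,"ay": -0.001,"az": -0.0027,"claw": 5.5},
    {"tx": -0.57,"ty": 2.9,"tz": -0.5,"ax": 0,"ay": -0.001,"az": -0.0027,"claw": 5.5},
    {"tx": -0.57,"ty": 2.9,"tz": -0.5,"ax": 0,"ay": -0.001,"az": -0.0027,"claw": 5.5},
  ],
)

```text
time_s: 6.88
tcp_pos: [0.4176, -0.0019, 0.256]
ee_rot: [[0.988, -0.156, -0.008], [-0.156, -0.988, 0.001], [-0.008, 0.0, -1.0]]
wrist_force: [0.4, -1.0, -1.9]
gripper_width: 0.693
gripper_force: 30.0
```

Call:
drive_tool(
  rows=[
    {"tx": 0.23,"ty": 2.69,"tz": 0.76,"ax": 0,"ay": 0.0675,"az": 0,"claw": 5.5},
    {"tx": 0.23,"ty": 2.69,"tz": 0.76,"ax": 0,"ay": 0.0675,"az": 0,"claw": 5.5},
    {"tx": 0.23,"ty": 2.69,"tz": 0.76,"ax": 0,"ay": 0.0675,"az": 0,"claw": 5.5},
    {"tx": 0.23,"ty": 2.69,"tz": 0.76,"ax": 0,"ay": 0.0675,"az": 0,"claw": 5.5},
    {"tx": 0.23,"ty": 2.69,"tz": 0.76,"ax": 0,"ay": 0.0675,"az": 0,"claw": 5.5},
    {"tx": 0.23,"ty": 2.69,"tz": 0.76,"ax": 0,"ay": 0.0675,"az": 0,"claw": 5.5},
    {"tx": 0.23,"ty": 2.69,"tz": 0.76,"ax": 0,"ay": 0.0675,"az": 0,"claw": 5.5},
    {"tx": 0.23,"ty": 2.69,"tz": 0.76,"ax": 0,"ay": 0.0675,"az": 0,"claw": 5.5},
    {"tx": 0.23,"ty": 2.69,"tz": 0.76,"ax": 0,"ay": 0.0675,"az": 0,"claw": 5.5},
    {"tx": 0,"ty": 0,"tz": 0,"ax": 0,"ay": 0,"az": 0,"claw": 5.5},
  ],
)

```text
time_s: 7.72
tcp_pos: [0.414, -0.243, 0.194]
ee_rot: [[0.822, -0.163, 0.545], [-0.138, -0.987, -0.086], [0.552, -0.004, -0.834]]
wrist_force: [0.4, -0.4, -2.0]
gripper_width: 0.698
gripper_force: 30.0
```

Call:
drive_tool(
  rows=[
    {"tx": 0,"ty": 0,"tz": 0,"ax": 0,"ay": 0,"az": 0,"claw": 5.5},
    {"tx": 0,"ty": 0,"tz": 0,"ax": 0,"ay": 0,"az": 0,"claw": 5.5},
  ],
)

```text
time_s: 7.88
tcp_pos: [0.4173, -0.2408, 0.1972]
ee_rot: [[0.822, -0.156, 0.548], [-0.131, -0.988, -0.085], [0.555, -0.002, -0.832]]
wrist_force: [-0.2, -0.1, -0.4]
gripper_width: 0.692
gripper_force: 30.0
```

Run:
```python
from g import *
s=sense();print(np.round(s["tcp_pos"],4),np.round(s["wrist_force"],2),s["wrist_force"]@wn,np.round(s["joints"],1))
go(RW,wpos(.02),4)
go(RW,wpos(.06),1)
```

```text
[ 0.4173 -0.2408  0.1972] [-0.19 -0.11 -0.42] -0.2444739555798406 [-11.9  -7.1 -41.1  -4.5 -22.4  96.6]
N 4 t [0.112 0.094 0.979] a [ 0.0001  0.0048 -0.001 ] | per-row mm 9.9 deg 0.28
N 1 t [ 0.399  0.376 -0.088] a [ 0.0006  0.0193 -0.0039] | per-row mm 5.6 deg 1.13
```

Call:
drive_tool(
  rows=[
    {"tx": 0.11,"ty": 0.09,"tz": 0.98,"ax": 0,"ay": 0.0048,"az": -0.001,"claw": 5.5},
    {"tx": 0.11,"ty": 0.09,"tz": 0.98,"ax": 0,"ay": 0.0048,"az": -0.001,"claw": 5.5},
    {"tx": 0.11,"ty": 0.09,"tz": 0.98,"ax": 0,"ay": 0.0048,"az": -0.001,"claw": 5.5},
    {"tx": 0.11,"ty": 0.09,"tz": 0.8,"ax": 0,"ay": 0.0048,"az": -0.001,"claw": 5.5},
    {"tx": 0,"ty": 0,"tz": 0,"ax": 0,"ay": 0,"az": 0,"claw": 5.5},
    {"tx": 0,"ty": 0,"tz": 0,"ax": 0,"ay": 0,"az": 0,"claw": 5.5},
    {"tx": 0,"ty": 0,"tz": 0,"ax": 0,"ay": 0,"az": 0,"claw": 5.5},
    {"tx": 0,"ty": 0,"tz": 0,"ax": 0,"ay": 0,"az": 0,"claw": 5.5},
  ],
)

```text
time_s: 8.55
tcp_pos: [0.4417, -0.2479, 0.1699]
ee_rot: [[0.81, -0.152, 0.566], [-0.124, -0.988, -0.087], [0.573, 0.001, -0.82]]
wrist_force: [-0.8, -0.1, -2.0]
gripper_width: 0.693
gripper_force: 30.0
```

```bash
cat > st.py <<'E'
from g import *
s=sense();p=np.array(s["tcp_pos"]);d=p+.009*np.array(s["ee_rot"])[:,2]*-1-fc;R=np.array(s["ee_rot"])
print(round(s["time_s"],2),"win x,y,gap mm",np.round([d@wx*1000,d@wy*1000,d@wn*1000],1),"Fn",round(float(np.array(s["wrist_force"])@wn),2),"F",np.round(s["wrist_force"],1),"ang",np.round(Ro.from_matrix(R.T@RW).as_rotvec(),4))
E
python3 st.py; python3 look.py w5
```

```text
8.55 win x,y,gap mm [ 1.1  0.5 22.3] Fn -1.15 F [-0.8 -0.1 -2. ] ang [ 0.     -0.0025  0.0011]
8.55 [ 0.4417 -0.2479  0.1699] [[0.81, -0.152, 0.566], [-0.124, -0.988, -0.087], [0.573, 0.001, -0.82]] [-0.84 -0.06 -1.97]
```

View pics/w5.png

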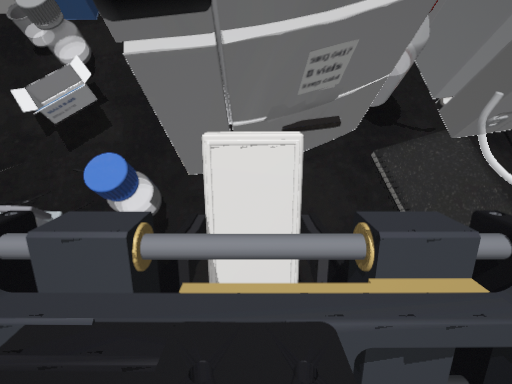

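The plate sits straight in the fingers, columns 205–302, with its far edge at row 133. Now a slow approach; the free baseline along the normal is about −1.2 N.

Call:
drive_tool(
  rows=[
    {"tx": -0.03,"ty": 0.02,"tz": 0.5,"ax": 0,"ay": 0,"az": 0,"claw": 5.5},
    {"tx": -0.03,"ty": 0.02,"tz": 0.5,"ax": 0,"ay": 0,"az": 0,"claw": 5.5},
    {"tx": -0.03,"ty": 0,"tz": 0.4,"ax": 0,"ay": 0,"az": 0,"claw": 5.5},
    {"tx": 0,"ty": 0,"tz": 0.3,"ax": 0,"ay": 0,"az": 0,"claw": 5.5},
    {"tx": 0,"ty": 0,"tz": 0,"ax": 0,"ay": 0,"az": 0,"claw": 5.5},
    {"tx": 0,"ty": 0,"tz": 0,"ax": 0,"ay": 0,"az": 0,"claw": 5.5},
    {"tx": 0,"ty": 0,"tz": 0,"ax": 0,"ay": 0,"az": 0,"claw": 5.5},
    {"tx": 0,"ty": 0,"tz": 0,"ax": 0,"ay": 0,"az": 0,"claw": 5.5},
  ],
)

```text
time_s: 9.27
tcp_pos: [0.4504, -0.2499, 0.155]
ee_rot: [[0.811, -0.152, 0.566], [-0.125, -0.988, -0.088], [0.572, 0.001, -0.82]]
wrist_force: [0.1, 0.7, -2.0]
gripper_width: 0.694
gripper_force: 30.0
```

```bash
python3 st.py
```

```text
9.27 win x,y,gap mm [-0.1 -0.2  5. ] Fn -1.65 F [ 0.1  0.7 -2. ] ang [ 0.0004 -0.0019  0.0005]
```

Still free. Another 6 mm.

Call:
drive_tool(
  rows=[
    {"tx": 0,"ty": 0,"tz": 0.2,"ax": 0,"ay": 0,"az": 0,"claw": 5.5},
    {"tx": 0,"ty": 0,"tz": 0.2,"ax": 0,"ay": 0,"az": 0,"claw": 5.5},
    {"tx": 0,"ty": 0,"tz": 0.2,"ax": 0,"ay": 0,"az": 0,"claw": 5.5},
    {"tx": 0,"ty": 0,"tz": 0,"ax": 0,"ay": 0,"az": 0,"claw": 5.5},
    {"tx": 0,"ty": 0,"tz": 0,"ax": 0,"ay": 0,"az": 0,"claw": 5.5},
    {"tx": 0,"ty": 0,"tz": 0,"ax": 0,"ay": 0,"az": 0,"claw": 5.5},
    {"tx": 0,"ty": 0,"tz": 0,"ax": 0,"ay": 0,"az": 0,"claw": 5.5},
  ],
)

```text
time_s: 9.85
tcp_pos: [0.4539, -0.2505, 0.1502]
ee_rot: [[0.81, -0.152, 0.566], [-0.125, -0.988, -0.088], [0.573, 0.001, -0.82]]
wrist_force: [-1.7, 0.7, 1.0]
gripper_width: 0.695
gripper_force: 30.0
```

```bash
python3 st.py
```

```text
9.85 win x,y,gap mm [ 0.  -0.2 -0.9] Fn 1.85 F [-1.7  0.7  1. ] ang [ 0.0004 -0.0022  0.0006]
```

Call:
drive_tool(
  rows=[
    {"tx": 0,"ty": 0,"tz": 0.15,"ax": 0,"ay": 0,"az": 0,"claw": 5.5},
    {"tx": 0,"ty": 0,"tz": 0.15,"ax": 0,"ay": 0,"az": 0,"claw": 5.5},
    {"tx": 0,"ty": 0,"tz": 0,"ax": 0,"ay": 0,"az": 0,"claw": 5.5},
    {"tx": 0,"ty": 0,"tz": 0,"ax": 0,"ay": 0,"az": 0,"claw": 5.5},
    {"tx": 0,"ty": 0,"tz": 0,"ax": 0,"ay": 0,"az": 0,"claw": 5.5},
  ],
)

```text
time_s: 10.27
tcp_pos: [0.4556, -0.2507, 0.1477]
ee_rot: [[0.81, -0.152, 0.566], [-0.125, -0.988, -0.088], [0.573, 0.001, -0.82]]
wrist_force: [-3.8, 0.8, 3.8]
gripper_width: 0.695
gripper_force: 30.0
```

```bash
python3 st.py
```

```text
10.27 win x,y,gap mm [ 0.  -0.2 -4. ] Fn 5.3 F [-3.8  0.8  3.8] ang [ 0.0004 -0.0022  0.0006]
```

Call:
drive_tool(
  rows=[
    {"tx": 0,"ty": 0,"tz": 0,"ax": 0,"ay": 0,"az": 0,"claw": 5.5},
    {"tx": 0,"ty": 0,"tz": 0,"ax": 0,"ay": 0,"az": 0,"claw": 5.5},
    {"tx": 0,"ty": 0,"tz": 0,"ax": 0,"ay": 0,"az": 0,"claw": 5.5},
  ],
)

```text
time_s: 10.52
tcp_pos: [0.4556, -0.2507, 0.1476]
ee_rot: [[0.81, -0.152, 0.566], [-0.125, -0.988, -0.088], [0.573, 0.001, -0.82]]
wrist_force: [-3.3, 1.1, 3.7]
gripper_width: 0.694
gripper_force: 30.0
```

```bash
python3 st.py
```

```text
10.52 win x,y,gap mm [ 0.  -0.2 -4. ] Fn 5.05 F [-3.3  1.1  3.7] ang [ 0.0004 -0.0022  0.0005]
```

Net push is about 6.3 N, which is half way in. Holding.

Call:
drive_tool(
  rows=[
    {"tx": 0,"ty": 0,"tz": 0,"ax": 0,"ay": 0,"az": 0,"claw": 5.5},
    {"tx": 0,"ty": 0,"tz": 0,"ax": 0,"ay": 0,"az": 0,"claw": 5.5},
    {"tx": 0,"ty": 0,"tz": 0,"ax": 0,"ay": 0,"az": 0,"claw": 5.5},
    {"tx": 0,"ty": 0,"tz": 0,"ax": 0,"ay": 0,"az": 0,"claw": 5.5},
    {"tx": 0,"ty": 0,"tz": 0,"ax": 0,"ay": 0,"az": 0,"claw": 5.5},
    {"tx": 0,"ty": 0,"tz": 0,"ax": 0,"ay": 0,"az": 0,"claw": 5.5},
    {"tx": 0,"ty": 0,"tz": 0,"ax": 0,"ay": 0,"az": 0,"claw": 5.5},
    {"tx": 0,"ty": 0,"tz": 0,"ax": 0,"ay": 0,"az": 0,"claw": 5.5},
    {"tx": 0,"ty": 0,"tz": 0,"ax": 0,"ay": 0,"az": 0,"claw": 5.5},
    {"tx": 0,"ty": 0,"tz": 0,"ax": 0,"ay": 0,"az": 0,"claw": 5.5},
  ],
)

```text
time_s: 11.35
tcp_pos: [0.4557, -0.2507, 0.1476]
ee_rot: [[0.81, -0.152, 0.566], [-0.125, -0.988, -0.088], [0.572, 0.001, -0.82]]
wrist_force: [-2.0, 1.2, 3.3]
gripper_width: 0.699
gripper_force: 30.0
```

Call:
drive_tool(
  rows=[
    {"tx": 0,"ty": 0,"tz": 0,"ax": 0,"ay": 0,"az": 0,"claw": 5.5},
    {"tx": 0,"ty": 0,"tz": 0,"ax": 0,"ay": 0,"az": 0,"claw": 5.5},
    {"tx": 0,"ty": 0,"tz": 0,"ax": 0,"ay": 0,"az": 0,"claw": 5.5},
    {"tx": 0,"ty": 0,"tz": 0,"ax": 0,"ay": 0,"az": 0,"claw": 5.5},
    {"tx": 0,"ty": 0,"tz": 0,"ax": 0,"ay": 0,"az": 0,"claw": 5.5},
    {"tx": 0,"ty": 0,"tz": 0,"ax": 0,"ay": 0,"az": 0,"claw": 5.5},
    {"tx": 0,"ty": 0,"tz": 0,"ax": 0,"ay": 0,"az": 0,"claw": 5.5},
    {"tx": 0,"ty": 0,"tz": 0,"ax": 0,"ay": 0,"az": 0,"claw": 5.5},
    {"tx": 0,"ty": 0,"tz": 0,"ax": 0,"ay": 0,"az": 0,"claw": 5.5},
    {"tx": 0,"ty": 0,"tz": 0,"ax": 0,"ay": 0,"az": 0,"claw": 5.5},
  ],
)

```text
time_s: 12.18
tcp_pos: [0.4556, -0.2507, 0.1476]
ee_rot: [[0.81, -0.152, 0.566], [-0.125, -0.988, -0.088], [0.572, 0.001, -0.82]]
wrist_force: [-2.2, 0.6, 4.6]
gripper_width: 0.7
gripper_force: 30.0
```

Call:
drive_tool(
  rows=[
    {"tx": 0,"ty": 0,"tz": 0,"ax": 0,"ay": 0,"az": 0,"claw": 5.5},
    {"tx": 0,"ty": 0,"tz": 0,"ax": 0,"ay": 0,"az": 0,"claw": 5.5},
    {"tx": 0,"ty": 0,"tz": 0,"ax": 0,"ay": 0,"az": 0,"claw": 5.5},
    {"tx": 0,"ty": 0,"tz": 0,"ax": 0,"ay": 0,"az": 0,"claw": 5.5},
    {"tx": 0,"ty": 0,"tz": 0,"ax": 0,"ay": 0,"az": 0,"claw": 5.5},
    {"tx": 0,"ty": 0,"tz": 0,"ax": 0,"ay": 0,"az": 0,"claw": 5.5},
    {"tx": 0,"ty": 0,"tz": 0,"ax": 0,"ay": 0,"az": 0,"claw": 5.5},
    {"tx": 0,"ty": 0,"tz": 0,"ax": 0,"ay": 0,"az": 0,"claw": 5.5},
    {"tx": 0,"ty": 0,"tz": 0,"ax": 0,"ay": 0,"az": 0,"claw": 5.5},
    {"tx": 0,"ty": 0,"tz": 0,"ax": 0,"ay": 0,"az": 0,"claw": 5.5},
  ],
)

```text
time_s: 13.02
tcp_pos: [0.4556, -0.2507, 0.1476]
ee_rot: [[0.81, -0.152, 0.566], [-0.125, -0.988, -0.088], [0.572, 0.001, -0.82]]
wrist_force: [-1.9, 0.5, 5.6]
gripper_width: 0.695
gripper_force: 30.0
```

Call:
drive_tool(
  rows=[
    {"tx": 0,"ty": 0,"tz": 0,"ax": 0,"ay": 0,"az": 0,"claw": 5.5},
    {"tx": 0,"ty": 0,"tz": 0,"ax": 0,"ay": 0,"az": 0,"claw": 5.5},
    {"tx": 0,"ty": 0,"tz": 0,"ax": 0,"ay": 0,"az": 0,"claw": 5.5},
    {"tx": 0,"ty": 0,"tz": 0,"ax": 0,"ay": 0,"az": 0,"claw": 5.5},
    {"tx": 0,"ty": 0,"tz": 0,"ax": 0,"ay": 0,"az": 0,"claw": 5.5},
    {"tx": 0,"ty": 0,"tz": 0,"ax": 0,"ay": 0,"az": 0,"claw": 5.5},
    {"tx": 0,"ty": 0,"tz": 0,"ax": 0,"ay": 0,"az": 0,"claw": 5.5},
    {"tx": 0,"ty": 0,"tz": 0,"ax": 0,"ay": 0,"az": 0,"claw": 5.5},
    {"tx": 0,"ty": 0,"tz": 0,"ax": 0,"ay": 0,"az": 0,"claw": 5.5},
    {"tx": 0,"ty": 0,"tz": 0,"ax": 0,"ay": 0,"az": 0,"claw": 5.5},
  ],
)

```text
time_s: 13.85
tcp_pos: [0.4556, -0.2507, 0.1475]
ee_rot: [[0.811, -0.152, 0.566], [-0.125, -0.988, -0.088], [0.572, 0.001, -0.82]]
wrist_force: [-1.8, -0.1, 4.1]
gripper_width: 0.695
gripper_force: 30.0
```

Call:
drive_tool(
  rows=[
    {"tx": 0,"ty": 0,"tz": 0,"ax": 0,"ay": 0,"az": 0,"claw": 5.5},
    {"tx": 0,"ty": 0,"tz": 0,"ax": 0,"ay": 0,"az": 0,"claw": 5.5},
    {"tx": 0,"ty": 0,"tz": 0,"ax": 0,"ay": 0,"az": 0,"claw": 5.5},
    {"tx": 0,"ty": 0,"tz": 0,"ax": 0,"ay": 0,"az": 0,"claw": 5.5},
    {"tx": 0,"ty": 0,"tz": 0,"ax": 0,"ay": 0,"az": 0,"claw": 5.5},
    {"tx": 0,"ty": 0,"tz": 0,"ax": 0,"ay": 0,"az": 0,"claw": 5.5},
    {"tx": 0,"ty": 0,"tz": 0,"ax": 0,"ay": 0,"az": 0,"claw": 5.5},
    {"tx": 0,"ty": 0,"tz": 0,"ax": 0,"ay": 0,"az": 0,"claw": 5.5},
    {"tx": 0,"ty": 0,"tz": 0,"ax": 0,"ay": 0,"az": 0,"claw": 5.5},
    {"tx": 0,"ty": 0,"tz": 0,"ax": 0,"ay": 0,"az": 0,"claw": 5.5},
  ],
)

```text
time_s: 14.68
tcp_pos: [0.4556, -0.2507, 0.1476]
ee_rot: [[0.81, -0.152, 0.566], [-0.125, -0.988, -0.088], [0.572, 0.001, -0.82]]
wrist_force: [-0.8, 0.4, 4.6]
gripper_width: 0.692
gripper_force: 30.0
```

Run:
```python
from g import *
s=sense()
def leg(R,p,N,R0,p0): go(R,p,N,dict(tcp_pos=p0,ee_rot=R0))
A=wpos(.07);B=[.42,.0,.25];C=[.44,.22,.25];D=[.451,.3515,.10]
go(RW,A,5,s);leg(down(-9),B,9,RW,A);leg(down(3),C,7,down(-9),B);leg(down(12.7),D,8,down(3),C)
```

```text
N 5 t [ 0.002 -0.003 -1.481] a [ 0.0001 -0.0004  0.0001] | per-row mm 14.8 deg 0.02
N 9 t [-0.181 -2.69  -0.561] a [-0.0001 -0.0675  0.0004] | per-row mm 27.5 deg 3.87
N 7 t [ 0.074 -3.161  0.   ] a [ 0.      0.     -0.0299] | per-row mm 31.6 deg 1.71
N 8 t [ 0.344 -1.615  1.875] a [ 0.      0.     -0.0212] | per-row mm 25.0 deg 1.21
```

The force stayed between about 5 and 7 N net for over 4 s. On to the cradle.

Call:
drive_tool(
  rows=[
    {"tx": 0,"ty": 0,"tz": -0.8,"ax": 0,"ay": 0,"az": 0,"claw": 5.5},
    {"tx": 0,"ty": 0,"tz": -1.3,"ax": 0,"ay": 0,"az": 0,"claw": 5.5},
    {"tx": 0,"ty": 0,"tz": -1.6,"ax": 0,"ay": 0,"az": 0,"claw": 5.5},
    {"tx": 0,"ty": 0,"tz": -1.8,"ax": 0,"ay": 0,"az": 0,"claw": 5.5},
    {"tx": 0,"ty": 0,"tz": -1.9,"ax": 0,"ay": 0,"az": 0,"claw": 5.5},
  ],
)

```text
time_s: 15.1
tcp_pos: [0.4105, -0.2433, 0.2057]
ee_rot: [[0.815, -0.153, 0.559], [-0.127, -0.988, -0.086], [0.566, -0.001, -0.825]]
wrist_force: [0.4, 0.3, -1.0]
gripper_width: 0.697
gripper_force: 30.0
```

Call:
drive_tool(
  rows=[
    {"tx": -0.18,"ty": -2.69,"tz": -0.56,"ax": 0,"ay": -0.0675,"az": 0.0004,"claw": 5.5},
    {"tx": -0.18,"ty": -2.69,"tz": -0.56,"ax": 0,"ay": -0.0675,"az": 0.0004,"claw": 5.5},
    {"tx": -0.18,"ty": -2.69,"tz": -0.56,"ax": 0,"ay": -0.0675,"az": 0.0004,"claw": 5.5},
    {"tx": -0.18,"ty": -2.69,"tz": -0.56,"ax": 0,"ay": -0.0675,"az": 0.0004,"claw": 5.5},
    {"tx": -0.18,"ty": -2.69,"tz": -0.56,"ax": 0,"ay": -0.0675,"az": 0.0004,"claw": 5.5},
    {"tx": -0.18,"ty": -2.69,"tz": -0.56,"ax": 0,"ay": -0.0675,"az": 0.0004,"claw": 5.5},
    {"tx": -0.18,"ty": -2.69,"tz": -0.56,"ax": 0,"ay": -0.0675,"az": 0.0004,"claw": 5.5},
    {"tx": -0.18,"ty": -2.69,"tz": -0.56,"ax": 0,"ay": -0.0675,"az": 0.0004,"claw": 5.5},
    {"tx": -0.18,"ty": -2.69,"tz": -0.56,"ax": 0,"ay": -0.0675,"az": 0.0004,"claw": 5.5},
  ],
)

```text
time_s: 15.85
tcp_pos: [0.4169, -0.0031, 0.2483]
ee_rot: [[0.988, -0.154, 0.004], [-0.154, -0.988, -0.0], [0.004, -0.0, -1.0]]
wrist_force: [0.1, -0.5, -0.9]
gripper_width: 0.695
gripper_force: 30.0
```

Call:
drive_tool(
  rows=[
    {"tx": 0.07,"ty": -3.16,"tz": 0,"ax": 0,"ay": 0,"az": -0.03,"claw": 5.5},
    {"tx": 0.07,"ty": -3.16,"tz": 0,"ax": 0,"ay": 0,"az": -0.03,"claw": 5.5},
    {"tx": 0.07,"ty": -3.16,"tz": 0,"ax": 0,"ay": 0,"az": -0.03,"claw": 5.5},
    {"tx": 0.07,"ty": -3.16,"tz": 0,"ax": 0,"ay": 0,"az": -0.03,"claw": 5.5},
    {"tx": 0.07,"ty": -3.16,"tz": 0,"ax": 0,"ay": 0,"az": -0.03,"claw": 5.5},
    {"tx": 0.07,"ty": -3.16,"tz": 0,"ax": 0,"ay": 0,"az": -0.03,"claw": 5.5},
    {"tx": 0.07,"ty": -3.16,"tz": 0,"ax": 0,"ay": 0,"az": -0.03,"claw": 5.5},
    {"tx": 0,"ty": 0,"tz": 0,"ax": 0,"ay": 0,"az": 0,"claw": 5.5},
  ],
)

```text
time_s: 16.52
tcp_pos: [0.4374, 0.219, 0.2474]
ee_rot: [[0.998, 0.059, 0.008], [0.059, -0.998, -0.002], [0.008, 0.002, -1.0]]
wrist_force: [0.0, 0.3, -0.9]
gripper_width: 0.693
gripper_force: 30.0
```

Run:
```python
from g import *
go(down(12.7),[.451,.3515,.10],8)
```

```text
N 8 t [ 0.376 -1.624  1.841] a [ 0.0004 -0.001  -0.0203] | per-row mm 24.8 deg 1.17
```

Call:
drive_tool(
  rows=[
    {"tx": 0.37,"ty": -1.62,"tz": 1.84,"ax": 0,"ay": -0.0005,"az": -0.0204,"claw": 5.5},
    {"tx": 0.37,"ty": -1.62,"tz": 1.84,"ax": 0,"ay": -0.0005,"az": -0.0204,"claw": 5.5},
    {"tx": 0.37,"ty": -1.62,"tz": 1.84,"ax": 0,"ay": -0.0005,"az": -0.0204,"claw": 5.5},
    {"tx": 0.37,"ty": -1.62,"tz": 1.84,"ax": 0,"ay": -0.0005,"az": -0.0204,"claw": 5.5},
    {"tx": 0.37,"ty": -1.62,"tz": 1.84,"ax": 0,"ay": -0.0005,"az": -0.0204,"claw": 5.5},
    {"tx": 0.37,"ty": -1.62,"tz": 1.84,"ax": 0,"ay": -0.0005,"az": -0.0204,"claw": 5.5},
    {"tx": 0.37,"ty": -1.62,"tz": 1.84,"ax": 0,"ay": -0.0005,"az": -0.0204,"claw": 5.5},
    {"tx": 0.37,"ty": -1.62,"tz": 1.84,"ax": 0,"ay": -0.0005,"az": -0.0204,"claw": 5.5},
    {"tx": 0,"ty": 0,"tz": 0,"ax": 0,"ay": 0,"az": 0,"claw": 5.5},
    {"tx": 0,"ty": 0,"tz": 0,"ax": 0,"ay": 0,"az": 0,"claw": 5.5},
  ],
)

```text
time_s: 17.35
tcp_pos: [0.4513, 0.3464, 0.0999]
ee_rot: [[0.976, 0.216, 0.003], [0.216, -0.976, -0.006], [0.002, 0.006, -1.0]]
wrist_force: [0.0, -0.6, -0.8]
gripper_width: 0.695
gripper_force: 30.0
```

```bash
python3 look.py w6
python3 - <<'E'
from g import *
from m import *
s=sense();w=np.load("w6.npz")["w"][:215]
L=(w.reshape(-1,3)-s["tcp_pos"])@np.array(s["ee_rot"])
k=(abs(L[:,1])<.04)&(abs(L[:,2]+.029)<.008)&(abs(L[:,0])<.09);Q=L[k]*1000
print("plate in tool: x max",np.percentile(Q[:,0],[1,99]),"y",np.percentile(Q[:,1],[1,99]))
a,b=np.polyfit(Q[:,0],Q[:,2],1);print("lid slope",a,"z at far",np.median(Q[:,2]))
c=np.array([.451,.3515,.10]);go(down(12.7),c,1,s)
E
```

```text
17.35 [0.4513 0.3464 0.0999] [[0.976, 0.216, 0.003], [0.216, -0.976, -0.006], [0.002, 0.006, -1.0]] [ 0.05 -0.56 -0.78]
plate in tool: x max [ 9.99283633 59.30654228] y [-29.54144191  29.87402993]
lid slope 0.0029318363871761897 z at far -25.917781365266553
N 1 t [-0.005 -0.492  0.127] a [ 0.0046 -0.0044 -0.0041] | per-row mm 5.1 deg 0.43
```

Call:
drive_tool(
  rows=[
    {"tx": 0,"ty": -0.2,"tz": 1.0,"ax": 0,"ay": 0,"az": -0.002,"claw": 5.5},
    {"tx": 0,"ty": 0,"tz": 1.3,"ax": 0,"ay": 0,"az": 0,"claw": 5.5},
    {"tx": 0,"ty": 0,"tz": 1.3,"ax": 0,"ay": 0,"az": 0,"claw": 5.5},
    {"tx": 0,"ty": 0,"tz": 1.0,"ax": 0,"ay": 0,"az": 0,"claw": 5.5},
    {"tx": 0,"ty": 0,"tz": 0.7,"ax": 0,"ay": 0,"az": 0,"claw": 5.5},
    {"tx": 0,"ty": 0,"tz": 0,"ax": 0,"ay": 0,"az": 0,"claw": 5.5},
    {"tx": 0,"ty": 0,"tz": 0,"ax": 0,"ay": 0,"az": 0,"claw": 5.5},
    {"tx": 0,"ty": 0,"tz": 0,"ax": 0,"ay": 0,"az": 0,"claw": 5.5},
  ],
)

```text
time_s: 18.07
tcp_pos: [0.4534, 0.3503, 0.05]
ee_rot: [[0.976, 0.218, 0.009], [0.218, -0.976, 0.001], [0.009, 0.001, -1.0]]
wrist_force: [-0.4, -0.1, -0.2]
gripper_width: 0.694
gripper_force: 30.0
```

Run:
```python
from g import *
s=sense();print(s["wrist_force"],s["tcp_pos"]);go(down(12.7),[.451,.3515,.032],1)
```

```text
[-0.37579004 -0.06489741 -0.24349732] [0.45344763 0.35033255 0.04995875]
N 1 t [-0.229 -0.169  1.794] a [ 0.0011 -0.0087 -0.0017] | per-row mm 18.2 deg 0.51
```

Call:
drive_tool(
  rows=[
    {"tx": -0.1,"ty": -0.08,"tz": 0.5,"ax": 0,"ay": -0.004,"az": 0,"claw": 5.5},
    {"tx": -0.1,"ty": -0.06,"tz": 0.5,"ax": 0,"ay": -0.004,"az": 0,"claw": 5.5},
    {"tx": 0,"ty": 0,"tz": 0.4,"ax": 0,"ay": 0,"az": 0,"claw": 5.5},
    {"tx": 0,"ty": 0,"tz": 0.3,"ax": 0,"ay": 0,"az": 0,"claw": 5.5},
    {"tx": 0,"ty": 0,"tz": 0,"ax": 0,"ay": 0,"az": 0,"claw": 5.5},
    {"tx": 0,"ty": 0,"tz": 0,"ax": 0,"ay": 0,"az": 0,"claw": 5.5},
    {"tx": 0,"ty": 0,"tz": 0,"ax": 0,"ay": 0,"az": 0,"claw": 5.5},
    {"tx": 0,"ty": 0,"tz": 0,"ax": 0,"ay": 0,"az": 0,"claw": 5.5},
  ],
)

```text
time_s: 18.73
tcp_pos: [0.4509, 0.351, 0.0324]
ee_rot: [[0.976, 0.218, 0.0], [0.218, -0.976, -0.002], [-0.0, 0.002, -1.0]]
wrist_force: [0.8, 0.5, -1.1]
gripper_width: 0.695
gripper_force: 30.0
```

Call:
drive_tool(
  rows=[
    {"tx": 0,"ty": 0,"tz": 0.1,"ax": 0,"ay": 0,"az": 0,"claw": 5.5},
    {"tx": 0,"ty": 0,"tz": 0.1,"ax": 0,"ay": 0,"az": 0,"claw": 5.5},
    {"tx": 0,"ty": 0,"tz": 0.1,"ax": 0,"ay": 0,"az": 0,"claw": 5.5},
    {"tx": 0,"ty": 0,"tz": 0,"ax": 0,"ay": 0,"az": 0,"claw": 5.5},
    {"tx": 0,"ty": 0,"tz": 0,"ax": 0,"ay": 0,"az": 0,"claw": 5.5},
    {"tx": 0,"ty": 0,"tz": 0,"ax": 0,"ay": 0,"az": 0,"claw": 5.5},
  ],
)

```text
time_s: 19.23
tcp_pos: [0.4508, 0.3509, 0.0292]
ee_rot: [[0.976, 0.218, -0.0], [0.218, -0.976, -0.002], [-0.001, 0.002, -1.0]]
wrist_force: [0.5, 0.7, -1.5]
gripper_width: 0.692
gripper_force: 30.0
```

Still free. Continuing 1 mm at a time to contact, expected near z = 0.027.

Call:
drive_tool(
  rows=[
    {"tx": 0,"ty": 0,"tz": 0.1,"ax": 0,"ay": 0,"az": 0,"claw": 5.5},
    {"tx": 0,"ty": 0,"tz": 0.1,"ax": 0,"ay": 0,"az": 0,"claw": 5.5},
    {"tx": 0,"ty": 0,"tz": 0,"ax": 0,"ay": 0,"az": 0,"claw": 5.5},
    {"tx": 0,"ty": 0,"tz": 0,"ax": 0,"ay": 0,"az": 0,"claw": 5.5},
    {"tx": 0,"ty": 0,"tz": 0,"ax": 0,"ay": 0,"az": 0,"claw": 5.5},
  ],
)

```text
time_s: 19.65
tcp_pos: [0.4507, 0.3508, 0.0272]
ee_rot: [[0.976, 0.218, -0.0], [0.218, -0.976, -0.002], [-0.001, 0.002, -1.0]]
wrist_force: [-0.5, 0.3, -1.3]
gripper_width: 0.692
gripper_force: 30.0
```

Call:
drive_tool(
  rows=[
    {"tx": 0,"ty": 0,"tz": 0.05,"ax": 0,"ay": 0,"az": 0,"claw": 5.5},
    {"tx": 0,"ty": 0,"tz": 0.05,"ax": 0,"ay": 0,"az": 0,"claw": 5.5},
    {"tx": 0,"ty": 0,"tz": 0,"ax": 0,"ay": 0,"az": 0,"claw": 5.5},
    {"tx": 0,"ty": 0,"tz": 0,"ax": 0,"ay": 0,"az": 0,"claw": 5.5},
  ],
)

```text
time_s: 19.98
tcp_pos: [0.4509, 0.3509, 0.027]
ee_rot: [[0.976, 0.218, 0.0], [0.218, -0.976, -0.002], [-0.0, 0.002, -1.0]]
wrist_force: [-1.9, -1.6, 5.9]
gripper_width: 0.693
gripper_force: 30.0
```

Contact at z = 0.027 (about 7 N). Releasing.

Call:
drive_tool(
  rows=[
    {"tx": 0,"ty": 0,"tz": -0.03,"ax": 0,"ay": 0,"az": 0,"claw": 5.5},
    {"tx": 0,"ty": 0,"tz": 0,"ax": 0,"ay": 0,"az": 0,"claw": 6.4},
    {"tx": 0,"ty": 0,"tz": 0,"ax": 0,"ay": 0,"az": 0,"claw": 7.0},
    {"tx": 0,"ty": 0,"tz": 0,"ax": 0,"ay": 0,"az": 0,"claw": 8.0},
    {"tx": 0,"ty": 0,"tz": 0,"ax": 0,"ay": 0,"az": 0,"claw": 8.7},
    {"tx": 0,"ty": 0,"tz": 0,"ax": 0,"ay": 0,"az": 0,"claw": 8.7},
    {"tx": 0,"ty": 0,"tz": 0,"ax": 0,"ay": 0,"az": 0,"claw": 8.7},
    {"tx": 0,"ty": 0,"tz": 0,"ax": 0,"ay": 0,"az": 0,"claw": 8.7},
  ],
)

```text
time_s: 20.65
tcp_pos: [0.4508, 0.3509, 0.0263]
ee_rot: [[0.976, 0.218, -0.0], [0.218, -0.976, -0.002], [-0.001, 0.002, -1.0]]
wrist_force: [-1.1, 0.1, 0.9]
gripper_width: 0.985
gripper_force: 0.0
```

Call:
drive_tool(
  rows=[
    {"tx": 0,"ty": 0,"tz": -0.5,"ax": 0,"ay": 0,"az": 0,"claw": 8.7},
    {"tx": 0,"ty": 0,"tz": -1,"ax": 0,"ay": 0,"az": 0,"claw": 8.7},
    {"tx": 0,"ty": 0,"tz": -2,"ax": 0,"ay": 0,"az": 0,"claw": 8.7},
    {"tx": 0,"ty": 0,"tz": -3,"ax": 0,"ay": 0,"az": 0,"claw": 8.7},
    {"tx": 0,"ty": 0,"tz": -3,"ax": 0,"ay": 0,"az": 0,"claw": 8.7},
    {"tx": -1.5,"ty": 0,"tz": -3,"ax": 0,"ay": 0,"az": 0,"claw": 8.7},
    {"tx": -2.5,"ty": 0,"tz": -3,"ax": 0,"ay": 0,"az": 0,"claw": 8.7},
    {"tx": -2.5,"ty": 0,"tz": -3,"ax": 0,"ay": 0,"az": 0,"claw": 8.7},
    {"tx": -2.5,"ty": 0,"tz": -2,"ax": 0,"ay": 0,"az": 0,"claw": 8.7},
    {"tx": 0,"ty": 0,"tz": 0,"ax": 0,"ay": 0,"az": 0,"claw": 8.7},
  ],
)

```text
time_s: 21.48
tcp_pos: [0.362, 0.3325, 0.2384]
ee_rot: [[0.975, 0.221, 0.006], [0.221, -0.975, 0.008], [0.008, -0.006, -1.0]]
wrist_force: [-0.3, 0.1, 0.5]
gripper_width: 1.002
gripper_force: 0.0
```

Call:
drive_tool(
  rows=[
    {"tx": 0,"ty": 0,"tz": 0,"ax": 0,"ay": 0,"az": 0,"claw": 8.7},
    {"tx": 0,"ty": 0,"tz": 0,"ax": 0,"ay": 0,"az": 0,"claw": 8.7},
    {"tx": 0,"ty": 0,"tz": 0,"ax": 0,"ay": 0,"az": 0,"claw": 8.7},
  ],
)

```text
time_s: 21.73
tcp_pos: [0.363, 0.3312, 0.2306]
ee_rot: [[0.976, 0.218, -0.001], [0.218, -0.976, -0.004], [-0.002, 0.003, -1.0]]
wrist_force: [-0.0, 0.6, 0.1]
gripper_width: 1.001
gripper_force: 0.0
```

```bash
python3 look.py w7
python3 - <<'E'
from m import *
w=np.load("w7.npz")["w"][:205].reshape(-1,3);d=w-np.array([.451,.3515,.055])
k=(abs(d[:,0])<.1)&(abs(d[:,1])<.07)&(w[:,2]>.048)&(w[:,2]<.07);Q=w[k];rect(Q,"plate")
c=Q.mean(0);n=np.linalg.svd(Q-c,full_matrices=0)[2][2];print("normal",n)
E
```

```text
21.7333 [0.363  0.3312 0.2306] [[0.976, 0.218, -0.001], [0.218, -0.976, -0.004], [-0.002, 0.003, -1.0]] [-0.01  0.59  0.07]
plate 4679 [450.3 350.6] [122.8  61.1] yaw 12.8 z [53.1 54.5 56.1]
normal [2.69700593e-04 1.49767506e-05 9.99999964e-01]
```

View pics/w7.png

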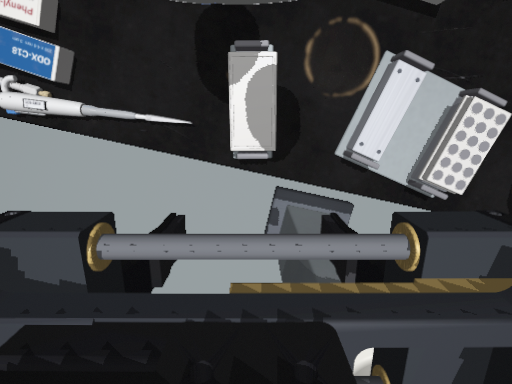

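The plate lies level on the cradle (229–277, 50–152), between the lips and about 1 mm off centre. The gripper is clear of it.

```bash
python3 -c "
from station import *
print(finish_job())"
```

```text
the job is handed in; nothing more can be done
None
```

The closed plate was held against the viewer window at about 6 N for over four seconds, then set down level on the single cradle about 1 mm off centre and released, and the job was handed in at about 22 s; no verdict came back.

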